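# Open up the carver's gouge chest

## Robot

A 6-joint arm with a two-finger parallel gripper is mounted at the origin on the work surface. World frame = base frame: x ahead of the robot, y to its left, z up, the work surface at z = 0. Lengths are in m, angles in rad, forces in N, time in s.
With the tool pointing down it reaches from about 0.425 to 0.95 m from the base axis. Payload 3.5 kg.
Tool frame: the origin (TCP) lies at the very end of the fingers, on their centre line; the grasp point (between the pads) lies 19 mm behind it (ctrl.grip_point_offset is the distance from the TCP to the grasp point, in m); z points along the fingers, y is the line along which they close (so a half turn about z gives the same grasp; the last joint's range is limited). The gripper opens to 85 mm and grips with 20 to 120 N. Pads are 22 mm wide; open, the fingers measure 114 mm over their backs; the gripper's body (76 mm by 85 mm) begins 54 mm behind the grasp point. The pads swing forward as they close: fully open they stand 13 mm farther back than shut.
Start: joints at [1.025, 0.286, 1.577, -0, 1.279, -0.15], TCP at [0.26, 0.623, 0.231] pointing down, gripper open.
Joint ranges: [-2.77, 2.77], [-0.9, 2.22], [0.21, 2.48], [-1.53, 4.67], [0.24, 2.81], [-2.84, 2.84]. Speed limits (rad/s): [2.79, 2.79, 3.14, 3.14, 3.14, 3.14].

## Interface

Orientations are given as a unit quaternion [x, y, z, w].
In Python, from plant import ctrl gives the robot as it stands. The module is installed in compiled form; this text tells all that it offers.
- The arm moves only by the shell command python3 -m pendant 'ROWS' [OPENING] [FORCE]. ROWS is JSON, a list of rows, each an object of numbers: "dx", "dy", "dz": the shift along the tool's x, y, z in cm; "twist": the turn about the tool's z in degrees. A call has 1 to 10 rows; each row is the pose to reach, as a shift and turn from the pose commanded when the call began, along the tool's axes at that moment; what a row does not reach only later rows make up. A row lasts 1/8 s, in which the tool goes at most 62.5 mm and 10.7 degrees, less where a joint would pass 70% of its speed; a pose out of reach is approached as far as the arm can. A call with a gripper value outside its range is refused whole. OPENING is the opening in per cent of the stroke, from 0 (shut) to 100 (fully open), set as the call begins (- or left out, the last holds). The fingers move at their own pace and stop on an object; FORCE is the grip in N (left out, the last holds). Time passes only in rows, so rows that repeat a pose let the fingers close. It gives the time, the measured TCP pose, the force, the opening and the grip force at its end, in the units of the state.
- ctrl.get_state(): the state, without advancing time (a new reading comes with each control period).
- ctrl.read_camera(name): name is "scene" or "side" or "wrist"; returns a dict with "img" (400x640x3 uint8, red, green, blue), "depth" (400x640 float32, m along the optical axis (not along the pixel's ray), 0 where there is no reading), "camera_matrix" (3x3 intrinsics, pixels), "xyz" and "rotation" of the camera in the world; the wrist camera has in their place "tool_from_camera" (4x4, takes a point from camera to tool coordinates, whose origin is the TCP and whose axes are the flange's). Camera axes: x right, y up, looking along -z (the intrinsics and any distortion apply to the point x, -y, -z); pixel columns grow to the right and rows downward; lengths in m; the calibration is good to about 2 mm. A picture is of the moment at which its call begins: read the wrist's pose just before it.
- ctrl.sign_off(): hands the job in; it is judged then, once.
The state is a dict: "time": time; "qpos": joint angles; "dq": joint speeds; "joint_efforts": joint torques, N m; "eef_pos": TCP position; "tcp_rot": TCP orientation; "contact_force": force on the tool from outside, world axes, zero at the start; "wrist_torque": the same for the moment, N m; "opening": opening from 0.0 (shut) to 1.0 (fully open); "finger_force": force on a finger pad.
Only numpy, scipy, OpenCV 4.12 (cv2) and the standard library are available. Lean on these libraries where they do the work, as an engineer would, in place of code of your own. Each camera call takes 0.05 s, during which the arm holds its last target. There are 200 camera calls.

## Task

Open the wooden gouge chest on the carving bench with your fingertips: push its hinged lid up from under the finger lip and on over past upright, so that it stays leaning open by its own weight. Then push the sliding till inside all the way to the chest's left end (left as you face the finger lip, the end nearer the robot), so that the gouge handles below it are uncovered. Only push, gently: do not pinch or force the chest's parts, and leave the mallet, glue jar and loose gouge lying round it where they are.

Things in the scene. Friction and masses are not known exactly. Their poses are not given: they have to be found in the camera images.
- chest: walnut gouge chest: box 160 (x) x 300 (y) x 100 mm high without its lid, walls 12 mm, fixed to the bench. Origin: centre of its underside. Own +x points from its front (finger lip; it faces the robot's right, world -y, give or take 0.6 rad) to its hinges; own +y to its left end as seen from the front, the end nearer the robot. Gouges lie in the well under the till, below 40 mm
- lid (a joint): lid angle in rad: 0 shut, grows as the front edge swings up and over to the back; 1.92 is its stop, built into the hinges. The hinge is nearly frictionless; the lid weighs 0.25 to 0.5 kg, so it falls shut below about 1.5 and falls open beyond. About 1.2 to 2.5 N of upward push at the lip starts it
- lid_hinge (a point): point on the hinge axis, middle of the chest's back top edge: 80 mm along chest +x from the chest's middle, 100 mm above the bench, level with the shut lid's underside. The axis runs along chest y. The lid is a 12 mm board, 165 mm from hinge axis to front edge and 306 mm wide
- lid_lip (a point): middle of the lower front edge of the finger lip, a tab 100 mm wide (chest y), 12 mm thick, standing 20 mm out from the lid's front edge. Lid shut: 25 mm in front of the chest's front wall, 185 mm from the hinge axis, 100 mm above the bench, open air below (only a plinth 6 mm proud, 12 mm high at the foot). It moves with the lid; 285 mm above the bench when the lid is upright
- till (a joint): position of the till in m: 0 at the right (-y) end of the chest, grows as it slides to the chest's left (+y); 0.142 is home against the left end. It slides stiffly (about 1.5 N), stays where it is left and cannot be lifted off
- till_floor (a point): centre of the inner floor of the till, an empty light-wood tray 132 x 132 x 38 mm outside, walls 7 mm (inside 118 x 118, 31 mm deep); floor 60 mm and rim 91 mm above the bench. On the chest's centre line; moves along chest y, at y = -71 mm + joint till in the chest's frame. A fingertip put down inside can push on its left wall, 59 mm away
- mallet: bystander: wooden mallet lying on the bench, 270 mm long, head 75 x 110 x 65 mm at its own +x end, handle 28 mm thick. Origin under its middle, x along the handle
- glue_jar: bystander: amber glue jar, 48 mm wide, 85 mm high, origin at the centre of its underside
- gouge: bystander: loose gouge lying on the bench, 230 mm long, wooden handle 18 mm thick from its origin 110 mm along -x, steel blade along +x

How it is judged:
By the outcome, as a careful person would: the job done as asked, in the order asked, and still so for the second after the job is handed in, with the robot touching nothing.
It also fails if it takes over 53 s, if anything falls off the work surface, if the arm or the gripper's body presses on something with over 40 N, if the wrist force passes 120 N, or if a joint passes its speed limit or range.

## Working session

There is one attempt and no reset: what is moved stays moved. The work goes in short steps, Python scripts to look and compute and a shell command to move; the robot and the scene stay as the last step left them, time stands still between calls to the robot, and variables do not carry over. Pictures are saved under pics/ and viewed, at most 10 in all, crops included, and the job is handed in when it is done.

```bash
mkdir -p pics
cat > h.py <<'E'
import numpy as np, cv2
from plant import ctrl
from scipy.spatial.transform import Rotation as R
def cam(n):
    s=ctrl.get_state(); c=ctrl.read_camera(n)
    if 'xyz' in c: c['R']=np.array(c['rotation']).reshape(3,3); c['t']=np.array(c['xyz'])
    else:
        T=np.array(c['tool_from_camera']); Rt=R.from_quat(s['tcp_rot']).as_matrix()
        c['R']=Rt@T[:3,:3]; c['t']=Rt@T[:3,3]+np.array(s['eef_pos'])
    d=c['depth']; K=np.array(c['camera_matrix']); v,u=np.indices(d.shape)
    P=np.stack([(u-K[0,2])/K[0,0]*d,-(v-K[1,2])/K[1,1]*d,-d],-1)
    c['P']=P@c['R'].T+c['t']; c['P'][d==0]=np.nan
    return c
def save(c,f): cv2.imwrite('pics/'+f,c['img'][:,:,::-1])
E
python3 - <<'E'
from h import *
s=ctrl.get_state(); print({k:np.round(v,3) for k,v in s.items()})
ims=[]
for n in('scene','side'):
    c=cam(n); np.savez(n+'.npz',img=c['img'],P=c['P'],t=c['t']); print(n,c['t'],c.keys()); save(c,n+'.png')
c=cam('wrist');save(c,'wrist.png')
E
```

```text
{'time': np.float64(0.0), 'qpos': array([ 1.025,  0.287,  1.578, -0.   ,  1.279, -0.15 ]), 'dq': array([ 0.   ,  0.001, -0.001,  0.   ,  0.001,  0.001]), 'joint_efforts': array([ 0.0000e+00, -4.0597e+01, -2.9263e+01, -0.0000e+00,  6.0000e-03,
        0.0000e+00]), 'eef_pos': array([0.26 , 0.622, 0.23 ]), 'tcp_rot': array([ 0.197,  0.98 , -0.001, -0.   ]), 'contact_force': array([0.413, 0.403, 0.459]), 'wrist_torque': array([-0.02 , -0.019, -0.034]), 'finger_force': np.float64(0.0), 'opening': np.float64(0.999)}Traceback (most recent call last):
  File "<stdin>", line 5, in <module>
  File "h.py", line 6, in cam
    if 'xyz' in c: c['R']=np.array(c['rotation']).reshape(3,3); c['t']=np.array(c['xyz'])
                          ~~~~~~~~~~~~~~~~~~~~~~~~~~~~~~~^^^^^
ValueError: cannot reshape array of size 4 into shape (3,3)
```

```bash
sed -i "s/np.array(c\['rotation'\]).reshape(3,3)/R.from_quat(c['rotation']).as_matrix()/" h.py
python3 - <<'E'
from h import *
for n in('scene','side'):
    c=cam(n); np.savez(n+'.npz',img=c['img'],P=c['P'],t=c['t']); print(n,c['t'],list(c.keys())); save(c,n+'.png')
    print(np.round(c['P'][::80,::80],2).tolist()[-1])
E
```

```text
scene [ 1.06607964 -0.28694559  0.95831335] ['img', 'depth', 'camera_matrix', 'xyz', 'rotation', 'R', 't', 'P']
[[0.36, -0.67, 0.04], [0.44, -0.54, -0.0], [nan, nan, nan], [0.68, -0.24, -0.0], [0.79, -0.09, -0.0], [0.91, 0.06, -0.0], [0.99, 0.59, -0.75], [1.19, 0.84, -0.75]]
side [ 0.07478    -0.49308704  0.65230609] ['img', 'depth', 'camera_matrix', 'xyz', 'rotation', 'R', 't', 'P']
[[-0.02, -0.06, 0.29], [0.05, -0.08, 0.26], [0.15, 0.09, -0.0], [0.27, -0.02, -0.0], [0.39, -0.12, -0.0], [0.51, -0.22, -0.0], [0.63, -0.32, -0.0], [0.75, -0.42, -0.0]]
```

View pics/scene.png

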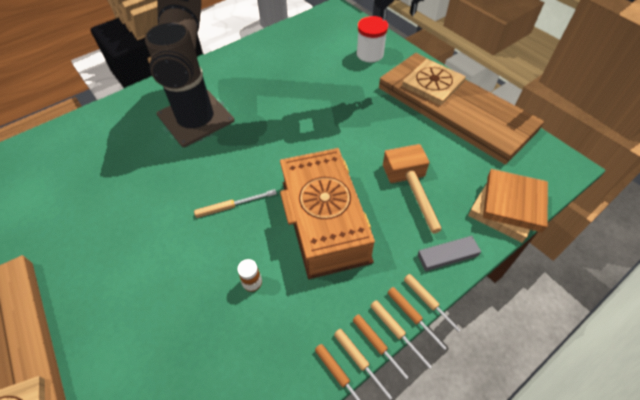

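View pics/side.png

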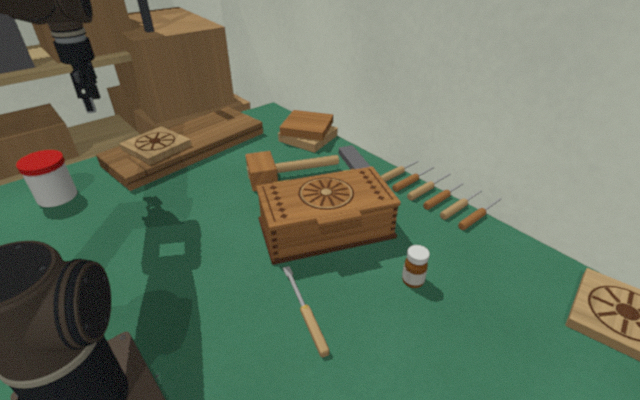

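The scene view shows the chest lid at about (327,205) with its lip at (290,207), the gouge blade tip at (278,192) just in front of the lip's end, the jar at (250,275) and the mallet at (415,185). The side view shows the lip at (340,220), the gouge tip at (288,268) and the jar at (416,268).

Run:
```python
import numpy as np, cv2
for n,box in(('scene',(270,140,385,285)),('side',(250,160,405,262))):
    d=np.load(n+'.npz');P=d['P'];x0,y0,x1,y1=box
    m=np.zeros(P.shape[:2],bool);m[y0:y1,x0:x1]=1
    z=P[:,:,2]; m&=(z>.106)&(z<.118)
    k,l,st,ce=cv2.connectedComponentsWithStats(m.astype(np.uint8)); i=1+st[1:,4].argmax()
    p=P[l==i]; print(n,len(p),np.median(p[:,2]))
    r=cv2.minAreaRect(p[:,:2].astype(np.float32)*1000); print(r,np.round(cv2.boxPoints(r)))
    hull=cv2.convexHull(p[:,:2].astype(np.float32)*1000); print(np.round(cv2.approxPolyDP(hull,5,True)[:,0]).tolist())
    # other objects
    q=np.isfinite(z)&(z>.012)&(z<.1)&(P[:,:,0]>.2)&(P[:,:,0]<1.1)&(abs(P[:,:,1])<.5)
    k,l,st,ce=cv2.connectedComponentsWithStats(q.astype(np.uint8))
    for j in range(1,k):
        if st[j,4]>40: w=P[l==j]; print(np.round(ce[j]),st[j,4],np.round(w.min(0),3),np.round(w.max(0),3))
```

```text
scene 6909 0.11183748378737834
((579.386474609375, 75.15677642822266), (188.0889129638672, 309.68646240234375), 67.10774993896484) [[400.  49.]
 [685. -72.]
 [759. 102.]
 [473. 222.]]
[[755.0, 98.0], [478.0, 215.0], [461.0, 193.0], [413.0, 67.0], [512.0, 1.0], [587.0, -30.0], [689.0, -51.0]]
[412. 177.] 1898 [0.534 0.27  0.012] [0.805 0.44  0.07 ]
[506. 212.] 2197 [0.784 0.403 0.012] [0.971 0.5   0.064]
[215. 208.] 249 [ 0.342 -0.186  0.012] [ 0.395 -0.06   0.022]
[299. 237.] 42 [ 0.547 -0.023  0.012] [0.634 0.012 0.042]
[449. 252.] 1151 [0.812 0.19  0.012] [0.911 0.344 0.03 ]
[339. 260.] 1107 [ 0.63  -0.049  0.012] [0.759 0.102 0.1  ]
[249. 275.] 537 [ 0.595 -0.193  0.012] [ 0.641 -0.146  0.089]
[421. 292.] 354 [0.842 0.127 0.012] [0.941 0.149 0.025]
[405. 306.] 392 [0.841 0.072 0.012] [0.955 0.095 0.026]
[389. 321.] 418 [0.84  0.017 0.012] [0.975 0.039 0.025]
[447. 319.] 53 [0.944 0.135 0.012] [1.009 0.141 0.018]
[373. 338.] 473 [ 0.842 -0.037  0.012] [ 1.01  -0.016  0.025]
[436. 339.] 60 [0.958 0.08  0.012] [1.018 0.087 0.017]
[356. 355.] 512 [ 0.841 -0.092  0.012] [ 1.018 -0.071 
[... 448 characters left out ...]
05 [0.814 0.198 0.012] [0.907 0.344 0.027]
[279. 167.] 1481 [0.529 0.268 0.012] [0.797 0.44  0.067]
[393. 173.] 123 [0.84  0.127 0.012] [0.937 0.145 0.022]
[406. 181.] 145 [0.838 0.072 0.012] [0.949 0.094 0.022]
[421. 189.] 160 [0.837 0.017 0.012] [0.94  0.037 0.022]
[437. 198.] 172 [ 0.837 -0.038  0.012] [ 0.947 -0.016  0.022]
[329. 233.] 3408 [ 0.412 -0.049  0.012] [0.691 0.218 0.1  ]
[455. 207.] 193 [ 0.837 -0.092  0.012] [ 0.958 -0.072  0.023]
[473. 217.] 209 [ 0.837 -0.148  0.012] [ 0.938 -0.125  0.023]
[416. 265.] 815 [ 0.588 -0.193  0.012] [ 0.635 -0.147  0.087]
[602. 303.] 2982 [ 0.748 -0.5    0.012] [ 0.934 -0.401  0.025]
[315. 330.] 491 [ 0.341 -0.187  0.012] [ 0.39  -0.079  0.02 ]
```

```bash
python3 -m pendant '[{"dx":-50.6,"dy":-50.5,"twist":90},{"dx":-50.6,"dy":-50.5,"twist":90},{"dx":-50.6,"dy":-50.5,"twist":90},{"dx":-50.6,"dy":-50.5,"twist":90},{"dx":-50.6,"dy":-50.5,"twist":90},{"dx":-50.6,"dy":-50.5,"twist":90},{"dx":-50.6,"dy":-50.5,"twist":90},{"dx":-50.6,"dy":-50.5,"twist":90},{"dx":-50.6,"dy":-50.5,"twist":90},{"dx":-50.6,"dy":-50.5,"twist":90}]' 0 20
cat >> h.py <<'E'
C=np.array([.5825,.085]); ex=np.array([.388,.922])/np.hypot(.388,.922); ey=np.array([-ex[1],ex[0]])
def rep():
    s=ctrl.get_state(); p=np.array(s['eef_pos']); d=p[:2]-C; M=R.from_quat(s['tcp_rot']).as_matrix(); f=np.array(s['contact_force'])
    print('t %.2f chest x %.1f y %.1f z %.1f mm'%(s['time'],d@ex*1e3,d@ey*1e3,p[2]*1e3),'toolx in chest deg %.1f'%np.degrees(np.arctan2(M[:2,0]@ey,M[:2,0]@ex)),'F chest',np.round([f[:2]@ex,f[:2]@ey,f[2]],1))
E
python3 -c "
from h import *
rep(); print(ctrl.get_state()['qpos'])"
```

```text
t 0.15 chest x 370.2 y 505.7 z 230.2 mm toolx in chest deg 90.1 F chest [ 0.4 -0.6  0.2]
[ 1.02499156e+00  2.87010584e-01  1.57784064e+00  5.81372827e-06
  1.27859264e+00 -1.50002709e-01]$[0]: bad value
```

```bash
python3 -m pendant '[{"dx":-4,"dy":-4,"dz":0,"twist":10},{"dx":-8,"dy":-8,"dz":0,"twist":20},{"dx":-12,"dy":-12,"dz":0,"twist":30},{"dx":-16,"dy":-16,"dz":0,"twist":40},{"dx":-20,"dy":-20,"dz":0,"twist":50},{"dx":-24,"dy":-24,"dz":0,"twist":60},{"dx":-28,"dy":-28,"dz":0,"twist":70},{"dx":-32,"dy":-32,"dz":0,"twist":80},{"dx":-36,"dy":-36,"dz":0,"twist":90},{"dx":-40,"dy":-40,"dz":0,"twist":90}]' 0 20
python3 -c "
from h import *
rep(); print(ctrl.get_state()['qpos'])"
```

```text
time: 1.4
eef_pos: [0.4753, 0.0978, 0.2312]
tcp_rot: [0.833, 0.554, 0.0, 0.0]
contact_force: [0.1, -0.3, -0.1]
opening: -0.001
finger_force: 0.0
t 1.40 chest x -29.8 y 103.8 z 231.2 mm toolx in chest deg 0.1 F chest [-0.2 -0.2 -0.1]
[-6.63559802e-03 -1.42486179e-01  2.03071199e+00  1.07816301e-04
  1.25311401e+00  3.90177734e-01]
```

```bash
python3 -m pendant '[{"dx":-4,"dy":3,"dz":0},{"dx":-8,"dy":7,"dz":0},{"dx":-10.5,"dy":10.4,"dz":0},{"dx":-10.5,"dy":10.4,"dz":4},{"dx":-10.5,"dy":10.4,"dz":8},{"dx":-10.5,"dy":10.4,"dz":12},{"dx":-10.5,"dy":10.4,"dz":15.5},{"dx":-10.5,"dy":10.4,"dz":15.5}]'
python3 - <<'E'
from h import *
rep()
a=cam('side');b=cam('scene')
o=np.vstack([cv2.resize(a['img'][130:300,200:460],(780,510))])
cv2.imwrite('pics/c1.png',o[:,:,::-1])
E
```

```text
t 1.40 chest x -29.8 y 103.8 z 231.2 mm toolx in chest deg 0.1 F chest [-0.2 -0.2 -0.1]$[0]: bad value
```

View pics/c1.png

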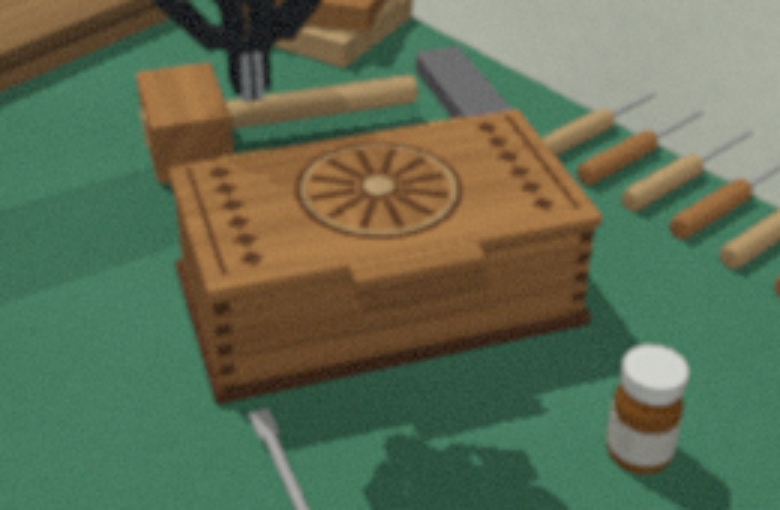

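The picture shows the chest still shut, with the lip at crop (418,265). The move was refused because every row needs all four keys.

```bash
python3 -m pendant '[{"dx":-4,"dy":3,"dz":0,"twist":0},{"dx":-8,"dy":7,"dz":0,"twist":0},{"dx":-10.5,"dy":10.4,"dz":0,"twist":0},{"dx":-10.5,"dy":10.4,"dz":4,"twist":0},{"dx":-10.5,"dy":10.4,"dz":8,"twist":0},{"dx":-10.5,"dy":10.4,"dz":12,"twist":0},{"dx":-10.5,"dy":10.4,"dz":15.5,"twist":0},{"dx":-10.5,"dy":10.4,"dz":15.5,"twist":0}]'
python3 - <<'E'
from h import *
rep()
a=cam('side')
cv2.imwrite('pics/c2.png',cv2.resize(a['img'][130:300,200:460],(780,510))[:,:,::-1])
E
```

```text
time: 2.5
eef_pos: [0.5276, -0.0359, 0.073]
tcp_rot: [0.832, 0.555, -0.003, -0.003]
contact_force: [-0.8, 0.2, -0.2]
opening: -0.003
finger_force: 0.0
t 2.50 chest x -132.7 y 3.7 z 73.0 mm toolx in chest deg 0.2 F chest [-0.1  0.8 -0.2]
```

View pics/c2.png

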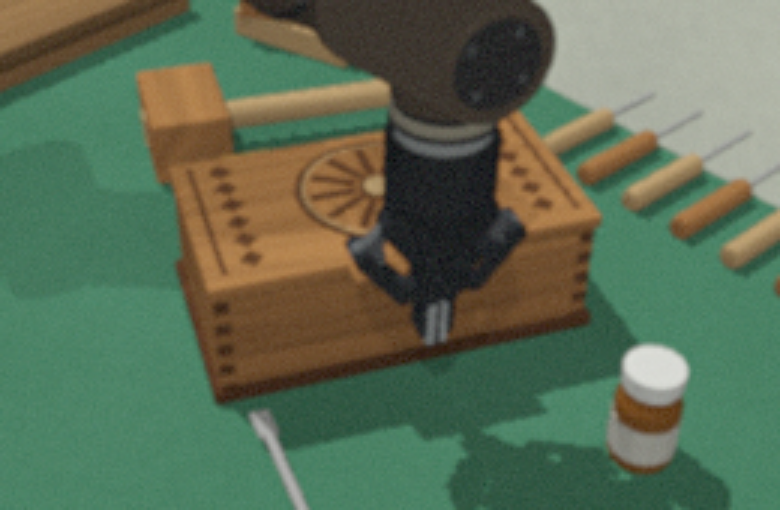

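The picture shows the shut fingers just in front of the lip, tips at crop (435,335), clear of the jar and gouge. Next I'll approach until contact.

```bash
python3 -m pendant '[{"dx":0.7,"dy":0,"dz":0,"twist":0},{"dx":1.1,"dy":0,"dz":0,"twist":0},{"dx":1.4,"dy":0,"dz":0,"twist":0},{"dx":1.5,"dy":0,"dz":0,"twist":0},{"dx":1.6,"dy":0,"dz":0,"twist":0},{"dx":1.6,"dy":0,"dz":0,"twist":0}]'; python3 -c "
from h import *
rep()"
python3 -m pendant '[{"dx":0.1,"dy":0,"dz":0,"twist":0},{"dx":0.2,"dy":0,"dz":0,"twist":0},{"dx":0.2,"dy":0,"dz":0,"twist":0}]'; python3 -c "
from h import *
rep()"
```

```text
time: 3.3
eef_pos: [0.5367, -0.0227, 0.0763]
tcp_rot: [0.832, 0.554, -0.0, -0.0]
contact_force: [-0.5, -0.2, -0.3]
opening: 0.002
finger_force: 0.0
t 3.30 chest x -117.0 y 0.5 z 76.3 mm toolx in chest deg 0.1 F chest [-0.4  0.4 -0.3]
time: 3.68
eef_pos: [0.5375, -0.0208, 0.0763]
tcp_rot: [0.832, 0.554, -0.0, -0.0]
contact_force: [0.1, -0.8, 0.3]
opening: -0.002
finger_force: 0.0
t 3.67 chest x -115.0 y 0.4 z 76.3 mm toolx in chest deg 0.1 F chest [-0.7 -0.4  0.3]
```

```bash
python3 -m pendant '[{"dx":0.1,"dy":0,"dz":0,"twist":0},{"dx":0.1,"dy":0,"dz":0,"twist":0}]'; python3 -c "
from h import *
rep()"
python3 -m pendant '[{"dx":0.1,"dy":0,"dz":0,"twist":0},{"dx":0.1,"dy":0,"dz":0,"twist":0}]'; python3 -c "
from h import *
rep()"
python3 -m pendant '[{"dx":0.1,"dy":0,"dz":0,"twist":0},{"dx":0.1,"dy":0,"dz":0,"twist":0}]'; python3 -c "
from h import *
rep()"
```

```text
time: 3.92
eef_pos: [0.5377, -0.0204, 0.0763]
tcp_rot: [0.832, 0.554, -0.001, 0.0]
contact_force: [-2.0, -2.6, 0.7]
opening: 0.0
finger_force: 1.5
t 3.92 chest x -114.5 y 0.4 z 76.3 mm toolx in chest deg 0.2 F chest [-3.2  0.8  0.7]
time: 4.18
eef_pos: [0.5377, -0.0204, 0.0763]
tcp_rot: [0.832, 0.555, -0.002, 0.001]
contact_force: [-3.8, -6.4, 1.1]
opening: 0.002
finger_force: 3.6
t 4.17 chest x -114.5 y 0.4 z 76.3 mm toolx in chest deg 0.2 F chest [-7.4  1.   1.1]
time: 4.42
eef_pos: [0.5377, -0.0204, 0.0764]
tcp_rot: [0.832, 0.555, -0.003, 0.001]
contact_force: [-4.0, -10.0, 1.7]
opening: -0.001
finger_force: 5.4
t 4.42 chest x -114.5 y 0.4 z 76.4 mm toolx in chest deg 0.2 F chest [-10.8  -0.2   1.7]
```

```bash
python3 -m pendant '[{"dx":0,"dy":0,"dz":-0.3,"twist":0},{"dx":0,"dy":0,"dz":-0.6,"twist":0},{"dx":0,"dy":0,"dz":-0.9,"twist":0},{"dx":0,"dy":0,"dz":-1.2,"twist":0},{"dx":0,"dy":0,"dz":-1.2,"twist":0}]'
python3 - <<'E'
from h import *
rep()
a=cam('side'); z=a['P'][:,:,2]
cv2.imwrite('pics/c3.png',cv2.resize(a['img'][130:300,200:460],(780,510))[:,:,::-1])
# lid front edge z near left part
for y in(-110,110):
    d=a['P'][:,:,:2]-C; X=d@ex*1e3; Y=d@ey*1e3
    m=(abs(Y-y)<25)&(X<-60)&(X>-85)&(z>.09); print(y,np.median(z[m]) if m.any() else None)
E
```

```text
time: 5.05
eef_pos: [0.5379, -0.0198, 0.0881]
tcp_rot: [0.832, 0.555, -0.002, 0.001]
contact_force: [-3.4, -7.5, -0.7]
opening: -0.001
finger_force: 4.0
t 5.05 chest x -113.9 y 0.5 z 88.1 mm toolx in chest deg 0.2 F chest [-8.3  0.2 -0.7]
-110 0.11598481311310044
110 0.1164587737224651
```

```bash
cat >> h.py <<'E'
def lid(n='side'):
    a=cam(n); d=a['P'][:,:,:2]-C; X=d@ex*1e3; Y=d@ey*1e3; z=a['P'][:,:,2]*1e3
    m=(abs(abs(Y)-115)<35)&(X>-85)&(X<75)&(z>106)&(z<330); p=np.polyfit(X[m],z[m],1); r=abs(np.polyval(p,X[m])-z[m]); print(n,m.sum(),'theta %.3f'%-np.arctan(p[0]),'resid %.1f'%np.median(r))
    return a
E
python3 -c "
from h import *
rep();lid()"
python3 -m pendant '[{"dx":0.1,"dy":0,"dz":-0.3,"twist":0},{"dx":0.2,"dy":0,"dz":-0.6,"twist":0},{"dx":0.2,"dy":0,"dz":-0.9,"twist":0},{"dx":0.2,"dy":0,"dz":-1.2,"twist":0},{"dx":0.2,"dy":0,"dz":-1.5,"twist":0}]'
python3 -c "
from h import *
rep();lid()"
```

```text
t 5.10 chest x -114.0 y 0.5 z 88.0 mm toolx in chest deg 0.2 F chest [-6.6  0.  -0.8]
side 2064 theta 0.047 resid 1.0
time: 5.78
eef_pos: [0.5385, -0.0183, 0.1031]
tcp_rot: [0.832, 0.555, -0.002, 0.001]
contact_force: [-2.8, -7.2, -0.2]
opening: 0.001
finger_force: 4.0
t 5.78 chest x -112.3 y 0.5 z 103.1 mm toolx in chest deg 0.2 F chest [-7.7 -0.2 -0.2]
side 1819 theta 0.125 resid 1.1
```

```bash
python3 -m pendant '[{"dx":0.1,"dy":0,"dz":-0.5,"twist":0},{"dx":0.2,"dy":0,"dz":-1.0,"twist":0},{"dx":0.3,"dy":0,"dz":-1.5,"twist":0},{"dx":0.45,"dy":0,"dz":-2.0,"twist":0},{"dx":0.6,"dy":0,"dz":-2.5,"twist":0},{"dx":0.75,"dy":0,"dz":-3.0,"twist":0}]'
python3 -c "
from h import *
rep();lid()"
```

```text
time: 6.58
eef_pos: [0.5414, -0.0116, 0.1335]
tcp_rot: [0.832, 0.555, -0.003, 0.001]
contact_force: [-4.2, -7.5, 2.4]
opening: 0.002
finger_force: 4.7
t 6.58 chest x -105.0 y 0.4 z 133.5 mm toolx in chest deg 0.2 F chest [-8.6  1.   2.4]
side 1221 theta 0.283 resid 1.7
```

```bash
python3 -m pendant '[{"dx":0.4,"dy":0,"dz":-0.9,"twist":0},{"dx":0.8,"dy":0,"dz":-1.8,"twist":0},{"dx":1.3,"dy":0,"dz":-2.8,"twist":0},{"dx":1.8,"dy":0,"dz":-3.6,"twist":0},{"dx":2.3,"dy":0,"dz":-4.4,"twist":0},{"dx":2.8,"dy":0,"dz":-5.2,"twist":0},{"dx":3.4,"dy":0,"dz":-5.9,"twist":0},{"dx":3.4,"dy":0,"dz":-5.9,"twist":0}]'
python3 -c "
from h import *
rep();lid()"
```

```text
time: 7.62
eef_pos: [0.5555, 0.0203, 0.1947]
tcp_rot: [0.832, 0.555, -0.001, 0.002]
contact_force: [-5.1, -7.7, 7.1]
opening: -0.004
finger_force: 4.5
t 7.62 chest x -70.1 y -0.2 z 194.7 mm toolx in chest deg 0.2 F chest [-9.1  1.7  7.1]
side 799 theta 0.745 resid 2.9
```

```bash
python3 -m pendant '[{"dx":0.3,"dy":0,"dz":-0.8,"twist":0},{"dx":1.0,"dy":0,"dz":-1.5,"twist":0},{"dx":1.7,"dy":0,"dz":-2.2,"twist":0},{"dx":2.5,"dy":0,"dz":-2.8,"twist":0},{"dx":3.3,"dy":0,"dz":-3.4,"twist":0},{"dx":4.1,"dy":0,"dz":-3.9,"twist":0},{"dx":4.9,"dy":0,"dz":-4.3,"twist":0},{"dx":5.7,"dy":0,"dz":-4.7,"twist":0},{"dx":5.7,"dy":0,"dz":-4.7,"twist":0}]'
python3 -c "
from h import *
rep();a=lid('side')
cv2.imwrite('pics/c4.png',cv2.resize(a['img'][80:300,170:490],(800,550))[:,:,::-1])"
```

```text
time: 8.8
eef_pos: [0.5775, 0.0754, 0.2394]
tcp_rot: [0.832, 0.555, 0.0, -0.0]
contact_force: [-0.1, -0.5, 0.7]
opening: -0.002
finger_force: 0.4
t 8.80 chest x -10.8 y 0.9 z 239.4 mm toolx in chest deg 0.2 F chest [-0.5 -0.1  0.7]
side 2312 theta 1.129 resid 2.2
```

View pics/c4.png

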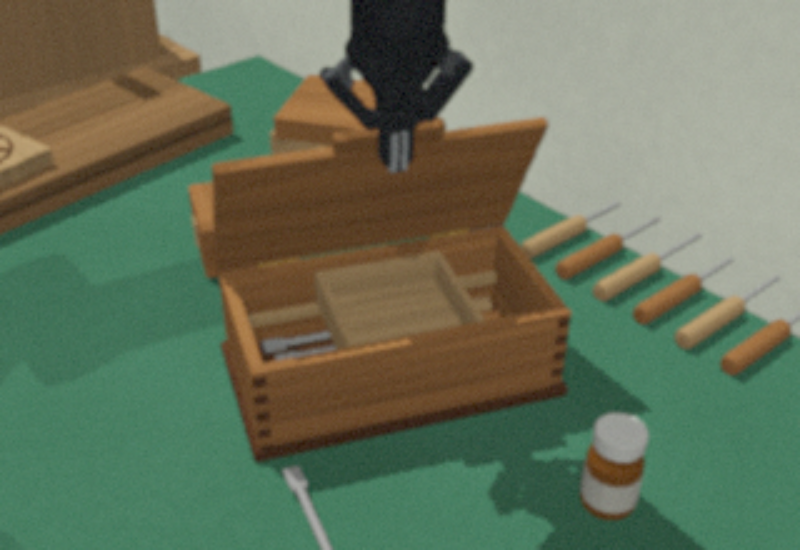

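The lid is at about 1.13 rad with the fingertips at crop (398,165) under the lip. The till sits right of the middle, with its near wall at about crop (325,310).

```bash
python3 -m pendant '[{"dx":1,"dy":0,"dz":-0.6,"twist":0},{"dx":2,"dy":0,"dz":-1.1,"twist":0},{"dx":3,"dy":0,"dz":-1.5,"twist":0},{"dx":4,"dy":0,"dz":-1.8,"twist":0},{"dx":5,"dy":0,"dz":-2,"twist":0},{"dx":6,"dy":0,"dz":-2,"twist":0},{"dx":7,"dy":0,"dz":-2,"twist":0},{"dx":8,"dy":0,"dz":-2,"twist":0},{"dx":9,"dy":0,"dz":-2,"twist":0},{"dx":9.6,"dy":0,"dz":-2,"twist":0}]'
python3 -c "
from h import *
rep()"
python3 -m pendant '[{"dx":0.6,"dy":0,"dz":0,"twist":0},{"dx":1,"dy":0,"dz":0,"twist":0},{"dx":1,"dy":0,"dz":0,"twist":0},{"dx":1,"dy":0,"dz":0,"twist":0}]'
python3 - <<'E'
from h import *
rep();a=cam('side')
cv2.imwrite('pics/c5.png',cv2.resize(a['img'][80:300,170:490],(800,550))[:,:,::-1])
E
```

```text
time: 10.1
eef_pos: [0.6146, 0.1639, 0.2592]
tcp_rot: [0.832, 0.554, -0.0, -0.0]
contact_force: [0.3, 0.4, 0.1]
opening: -0.0
finger_force: 0.0
t 10.10 chest x 85.1 y 1.0 z 259.2 mm toolx in chest deg 0.2 F chest [ 0.4 -0.1  0.1]
time: 10.6
eef_pos: [0.6182, 0.1723, 0.2593]
tcp_rot: [0.832, 0.554, -0.0, 0.0]
contact_force: [0.2, 1.2, -0.3]
opening: -0.001
finger_force: 0.0
t 10.60 chest x 94.3 y 0.9 z 259.3 mm toolx in chest deg 0.1 F chest [ 1.2  0.3 -0.3]
```

View pics/c5.png

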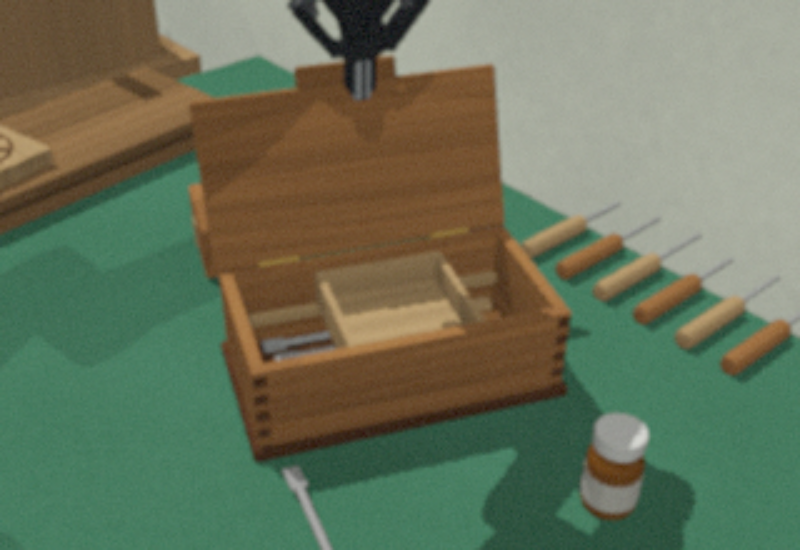

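The lid is past upright, shadowed but apparently not leaning on the fingers at crop (360,80). The till is at crop (385,305). I'll back away, then measure the lid and the till.

```bash
python3 -m pendant '[{"dx":-3,"dy":0,"dz":0,"twist":0},{"dx":-8,"dy":0,"dz":0,"twist":0},{"dx":-13,"dy":0,"dz":0,"twist":0},{"dx":-17,"dy":0,"dz":0,"twist":0},{"dx":-17,"dy":0,"dz":0,"twist":0}]'
cat >> h.py <<'E'
def look():
    for n in('side','scene'):
        a=cam(n); d=a['P'][:,:,:2]-C; X=d@ex*1e3; Y=d@ey*1e3; z=a['P'][:,:,2]*1e3
        m=(abs(Y)<150)&(X>60)&(X<200)&(z>130)&(z<275)
        if m.sum()>50: p=np.polyfit(z[m],X[m],1); print(n,'lid theta %.3f'%(np.pi/2+np.arctan(p[0])),m.sum())
        m=(abs(Y)<136)&(abs(X)<60)&(z>55)&(z<66)
        if m.any(): print(n,'till floor Y pct',np.round(np.percentile(Y[m],[1,5,50,95,99])),'X',np.round(np.percentile(X[m],[2,98])),m.sum())
        m=(abs(Y)<136)&(abs(X)<45)&(z>86)&(z<94)
        if m.any(): print(n,'rim hist Y',[(int(b),int(h)) for h,b in zip(*np.histogram(Y[m],np.arange(-136,137,8))) if h>3])
E
python3 -c "
from h import *
rep();look()"
```

```text
time: 11.28
eef_pos: [0.552, 0.0135, 0.2596]
tcp_rot: [0.833, 0.553, 0.0, 0.0]
contact_force: [0.1, 0.6, 0.6]
opening: 0.0
finger_force: 0.0
t 11.28 chest x -77.8 y 0.3 z 259.6 mm toolx in chest deg -0.1 F chest [0.6 0.1 0.6]
side lid theta 1.924 5084
side till floor Y pct [-68. -66. -13.  38.  58.] X [-18.  60.] 945
side rim hist Y [(-80, 22), (-72, 52), (48, 50), (56, 28)]
scene lid theta 1.936 4233
scene till floor Y pct [-77. -75.  -3.  49. 135.] X [-53.  58.] 1570
scene rim hist Y [(-80, 76), (-72, 48), (48, 94), (56, 7), (128, 11)]
```

```bash
python3 -m pendant '[{"dx":1,"dy":0,"dz":0,"twist":-10},{"dx":2,"dy":0,"dz":0,"twist":-20},{"dx":3,"dy":0,"dz":0,"twist":-30},{"dx":4,"dy":0,"dz":0,"twist":-40},{"dx":5,"dy":0,"dz":1,"twist":-50},{"dx":6,"dy":0,"dz":3,"twist":-60},{"dx":7,"dy":0,"dz":5,"twist":-70},{"dx":7.8,"dy":0,"dz":7,"twist":-80},{"dx":7.8,"dy":0,"dz":9,"twist":-90},{"dx":7.8,"dy":0,"dz":9,"twist":-90}]'
python3 -c "
from h import *
rep()"
```

```text
time: 12.62
eef_pos: [0.5816, 0.0889, 0.1671]
tcp_rot: [0.197, 0.98, -0.0, -0.002]
contact_force: [-0.6, 1.5, 0.1]
opening: 0.002
finger_force: 0.0
t 12.62 chest x 3.3 y 2.3 z 167.1 mm toolx in chest deg 90.1 F chest [1.1 1.1 0.1]
```

Descend to z ≈ 0.069, then push gently along tool x (chest +y).

```bash
python3 -m pendant '[{"dx":0,"dy":-0.1,"dz":3,"twist":0},{"dx":0,"dy":-0.1,"dz":6,"twist":0},{"dx":0,"dy":-0.1,"dz":8,"twist":0},{"dx":0,"dy":-0.1,"dz":9.4,"twist":0},{"dx":0,"dy":-0.1,"dz":10,"twist":0},{"dx":0,"dy":-0.1,"dz":10,"twist":0}]'
python3 -c "
from h import *
rep()"
python3 -m pendant '[{"dx":1,"dy":0,"dz":0,"twist":0},{"dx":2,"dy":0,"dz":0,"twist":0},{"dx":2.8,"dy":0,"dz":0,"twist":0},{"dx":3.4,"dy":0,"dz":0,"twist":0},{"dx":4,"dy":0,"dz":0,"twist":0},{"dx":4.6,"dy":0,"dz":0,"twist":0},{"dx":5.2,"dy":0,"dz":0,"twist":0},{"dx":5.8,"dy":0,"dz":0,"twist":0},{"dx":6.4,"dy":0,"dz":0,"twist":0},{"dx":7,"dy":0,"dz":0,"twist":0}]'
python3 -c "
from h import *
rep()"
```

```text
time: 13.38
eef_pos: [0.5827, 0.0866, 0.0696]
tcp_rot: [0.197, 0.98, 0.0, 0.0]
contact_force: [-0.1, 0.3, -0.3]
opening: 0.001
finger_force: 0.0
t 13.38 chest x 1.6 y 0.5 z 69.6 mm toolx in chest deg 90.1 F chest [ 0.2  0.2 -0.3]
time: 14.62
eef_pos: [0.5177, 0.1139, 0.0695]
tcp_rot: [0.197, 0.98, 0.0, 0.0]
contact_force: [1.9, 0.7, -0.3]
opening: 0.001
finger_force: 0.8
t 14.62 chest x 1.5 y 70.9 z 69.5 mm toolx in chest deg 90.1 F chest [ 1.4 -1.4 -0.3]
```

```bash
python3 -m pendant '[{"dx":0.7,"dy":0,"dz":0,"twist":0},{"dx":1.4,"dy":0,"dz":0,"twist":0},{"dx":2.1,"dy":0,"dz":0,"twist":0},{"dx":2.8,"dy":0,"dz":0,"twist":0},{"dx":3.5,"dy":0,"dz":0,"twist":0},{"dx":4.0,"dy":0,"dz":0,"twist":0},{"dx":4.4,"dy":0,"dz":0,"twist":0},{"dx":4.6,"dy":0,"dz":0,"twist":0},{"dx":4.6,"dy":0,"dz":0,"twist":0}]'
python3 -c "
from h import *
rep()"
python3 -m pendant '[{"dx":0.15,"dy":0,"dz":0,"twist":0},{"dx":0.3,"dy":0,"dz":0,"twist":0},{"dx":0.3,"dy":0,"dz":0,"twist":0}]'
python3 -c "
from h import *
rep()"
```

```text
time: 15.75
eef_pos: [0.4749, 0.1314, 0.0691]
tcp_rot: [0.197, 0.981, -0.0, -0.001]
contact_force: [0.2, 0.2, 1.0]
opening: 0.003
finger_force: 0.3
t 15.75 chest x 1.0 y 117.2 z 69.1 mm toolx in chest deg 90.2 F chest [ 0.3 -0.1  1. ]
time: 16.12
eef_pos: [0.4731, 0.1321, 0.0692]
tcp_rot: [0.197, 0.981, -0.0, 0.001]
contact_force: [3.1, -1.9, -2.6]
opening: -0.003
finger_force: 2.4
t 16.12 chest x 1.0 y 119.2 z 69.2 mm toolx in chest deg 90.2 F chest [-0.6 -3.6 -2.6]
```

```bash
python3 -m pendant '[{"dx":0.1,"dy":0,"dz":0,"twist":0},{"dx":0.1,"dy":0,"dz":0,"twist":0}]'
python3 -c "
from h import *
rep()"
python3 -m pendant '[{"dx":0.1,"dy":0,"dz":0,"twist":0},{"dx":0.1,"dy":0,"dz":0,"twist":0}]'
python3 -c "
from h import *
rep()"
```

```text
time: 16.38
eef_pos: [0.473, 0.1321, 0.0692]
tcp_rot: [0.196, 0.981, -0.0, 0.002]
contact_force: [6.7, -4.1, -5.2]
opening: -0.002
finger_force: 3.8
t 16.38 chest x 1.0 y 119.2 z 69.2 mm toolx in chest deg 90.2 F chest [-1.2 -7.8 -5.2]
time: 16.62
eef_pos: [0.4731, 0.1321, 0.0693]
tcp_rot: [0.196, 0.981, -0.0, 0.003]
contact_force: [9.1, -4.8, -7.4]
opening: -0.001
finger_force: 5.3
t 16.62 chest x 1.0 y 119.2 z 69.3 mm toolx in chest deg 90.2 F chest [ -0.9 -10.3  -7.4]
```

Home against the end (force builds, no motion). Back off and lift clear.

```bash
python3 -m pendant '[{"dx":-0.4,"dy":0,"dz":0,"twist":0},{"dx":-1.2,"dy":0,"dz":0,"twist":0},{"dx":-1.8,"dy":0,"dz":0,"twist":0},{"dx":-1.8,"dy":0,"dz":-3,"twist":0},{"dx":-1.8,"dy":0,"dz":-8,"twist":0},{"dx":-1.8,"dy":0,"dz":-13,"twist":0},{"dx":-1.8,"dy":-5,"dz":-17,"twist":0},{"dx":-1.8,"dy":-10,"dz":-17,"twist":0},{"dx":-1.8,"dy":-15,"dz":-17,"twist":0},{"dx":-1.8,"dy":-15,"dz":-17,"twist":0}]'
python3 - <<'E'
from h import *
rep();look();a=cam('scene')
cv2.imwrite('pics/c6.png',cv2.resize(a['img'][100:320,170:490],(800,550))[:,:,::-1])
E
```

```text
time: 17.88
eef_pos: [0.4287, -0.0141, 0.2395]
tcp_rot: [0.199, 0.98, -0.0, 0.0]
contact_force: [-0.7, 0.8, 0.3]
opening: 0.005
finger_force: 0.0
t 17.88 chest x -151.0 y 103.3 z 239.5 mm toolx in chest deg 89.9 F chest [0.4 1.  0.3]
side lid theta 1.922 4715
side till floor Y pct [ 12.  15.  67. 118. 123.] X [-18.  59.] 983
side rim hist Y [(0, 28), (8, 53), (128, 60)]
scene lid theta 1.935 4242
scene till floor Y pct [  3.   5.  77. 128. 130.] X [-53.  58.] 1341
scene rim hist Y [(0, 77), (8, 34), (120, 13), (128, 84)]
```

View pics/c6.png

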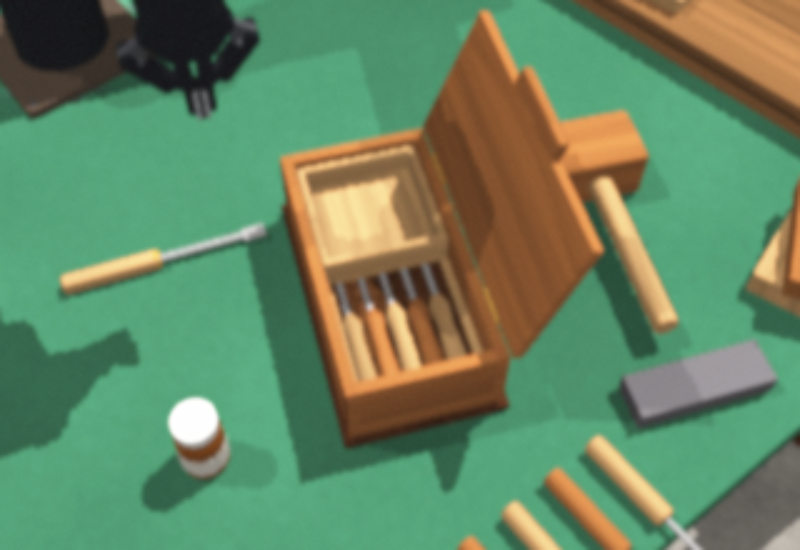

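The lid leans open at its stop and the till is home at the left end, crop (370,215). The gouge handles are uncovered at (400,335), the mallet, jar and gouge are where they were, and the robot is clear.

```bash
python3 -c "
from plant import ctrl
print(ctrl.sign_off())"
```

```text
the job is handed in; nothing more can be done
None
```

The job is handed in at about 18 s: the lid leans open at its 1.92 rad stop, the till is home at the left end with the gouge handles uncovered, and the mallet, jar and gouge were not touched; the tool could only point straight down, so I started the lid by pressing about 11 N on the lip's front edge and lifting, not from underneath.

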